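Hold a gap probe through the guide ring over a specimen

ROBOT

A 7-joint arm with a two-finger parallel gripper is mounted at the origin on a cart in front of the work surface, level with it; the furniture and walls round the work are solid. World frame = base frame: x ahead of the robot, y to its left, z up, the work surface at z = 0. Lengths are in m, angles in rad, forces in N, time in s.
With the tool pointing down it reaches from about 0.425 to 0.925 m from the base axis. Payload 6.8 kg.
Tool frame: the origin (TCP) lies midway between the tips of the shut fingers; the grasp point (between the pads) lies 19 mm behind it; z points along the fingers, y is the direction in which the jaws open and shut (so a half turn about z gives the same grasp; the last joint's range is limited). The gripper opens to 88 mm and grips with 3 to 60 N. Pads are 20 mm wide; open, the fingers measure 115 mm over their backs; the gripper's body (75 mm by 178 mm) begins 61 mm behind the grasp point.
Start: joints at [-1.416, 0.477, 0.022, 1.555, -0.011, 1.109, -0.083], TCP at [0.175, 0.652, 0.223] pointing down, gripper open.
Joint ranges: [-2.96, 2.96], [-0.34, 2.1], [-1.41, 1.46], [0.24, 2.44], [-1.37, 4.51], [0.17, 1.92], [-2.96, 2.96]. Speed limits (rad/s): [2.39, 2.39, 3.14, 3.14, 3.14, 3.14, 3.14].

INTERFACE

Orientations are given as a rotation vector (axis times angle).
In Python, from workcell import get_obs, camera, camera_params, job_done gives the robot as it stands. The module is installed in compiled form; this text tells all that it offers.
- The arm moves only by the tool jog_arm, never from a script. Its argument "moves" is a list of rows, each a list of 3 entries, a list of its own where there are three numbers: the shift along the tool's x, y, z in mm, then the turn, a rotation vector about the tool's x, y, z in degrees, then the finger opening in mm, from 0 to 87.8. In form: [[[x, y, z], [wx, wy, wz], hand], ...]. A call has 1 to 8 rows; each row shifts and turns the commanded pose from where the row before left it, along the tool's axes as they then stand; what a row does not reach is not made up. A row lasts 1/10 s, in which the tool goes at most 50 mm and 8.59 degrees, less where a joint would pass 70% of its speed; a pose out of reach is approached as far as the arm can. A call is refused whole if a number of a shift passes 50 or a number of a turn 8.59, either way. A call with a gripper value outside its range is refused whole. The fingers move at their own pace and stop on an object; the grip force is fixed at half the most. Time passes only in rows, so rows that do not move let the fingers close. It gives the time, the measured TCP pose, the force and the opening at its end, in the units of the state.
- get_obs(): the state, without advancing time (a new reading comes with each control period).
- camera(name): name is "scene" or "top" or "wrist"; returns (picture, depth): 400x640x3 uint8, red, green, blue; 400x640 float32, m along the optical axis (not along the pixel's ray), 0 where there is no reading.
- camera_params(name): a dict with "mtx" (3x3 intrinsics, pixels), "world_to_cam" (4x4, takes a point from world to camera coordinates). Camera axes: x right, y down, z forward; pixel columns grow to the right and rows downward; lengths in m; the calibration is good to about 2 mm. A picture is of the moment at which its call begins: read the wrist's pose just before it. camera_params takes no time and is no camera call; for the wrist camera it gives the pose at the moment of the call.
- job_done(): hands the job in, once; it reports no verdict.
The state is a dict: "t": time; "q": joint angles; "qd": joint speeds; "joint_efforts": joint torques, N m; "tcp_pos": TCP position; "eef_rot": TCP orientation; "wrist_force": force on the tool from outside, world axes, zero at the start; "wrist_torque": the same for the moment, N m; "finger_gap": finger opening in m.
Only numpy, scipy, OpenCV 4.12 (cv2) and the standard library are available. Lean on these libraries where they do the work, as an engineer would, in place of code of your own. Each camera call takes 0.05 s, during which the arm holds its last target.

TASK

Swing the measuring stand's guide arm fully home so that its ring is over the green specimen, then take the blue-headed probe out of its holder and lower its rod through the ring. Neither the ring nor the specimen may be touched by the probe. Finish still holding the probe still and upright, rod centred in the ring, its tip about 7 mm above the specimen, and leave the clay block, the cream sample and the red sample where they are.

Things in the scene. Friction and masses are not known exactly. Their poses are not given: they have to be found in the camera images.
- stand: fixed measuring stand on the worktop: grey base plate 178 x 76 x 12 mm. Origin on the worktop under the centre of the specimen; the plate runs from x = -132 to +46 mm in its own frame, z up. It carries the pivot post at x = -100 mm, the guide arm, and a stage under the ring place with a green specimen (30 mm across, 23 mm high) fixed on it; the stage height differs from run to run
- guide_arm (a joint): angle of the guide arm about its vertical post, rad; 0 = fully home against its stop, ring exactly over the specimen; grows as the arm swings anticlockwise seen from above (to the stand's +y), up to 1.5. Light friction (about 0.08 N m) keeps it where it is left. The arm is an aluminium bar 18 mm wide, from 77 to 93 mm above the worktop, hub 28 mm across and 101 mm high
- pivot (a point): the arm's pivot axis, 93 mm above the worktop; axes as the stand's
- pin (a point): centre of the round black upright pin on the guide arm, 14 mm across, by which the arm is swung; it stands 30 mm out of the arm's top, from 93 to 123 mm above the worktop; 55 mm from the pivot axis. Moves with the arm; its x axis points along the arm from pivot to ring
- bore (a point): centre of the upper mouth of the guide ring at the arm's end (bore 28 mm wide, ring 48 mm outside and 18 mm high, from 75 to 93 mm above the worktop; bore axis vertical); 100 mm from the pivot axis. Moves with the arm
- face (a point): centre of the upper face of the green specimen, 47 to 59 mm above the worktop
- holder: fixed probe holder: 64 x 64 mm, origin on the worktop under its centre; four thin legs and a grey top plate, 107 to 115 mm above the worktop, with a 16 mm hole through which the probe's rod hangs. Pull the probe straight up at least 105 mm to clear it
- probe_head (a point): centre of the probe's round blue head, 24 mm across and 50 mm high (grasp here from above; its underside rests on the holder's plate; a black stub stands 6 mm out of its top). The probe's z axis points up its length; about 100 to 160 g
- probe_tip (a point): lower end of the probe's steel rod, on its axis, 125 mm below the head's centre; the rod is 12 mm across and 100 mm long below the head
- clay_mid (a point): centre of the tan block of levelling clay, 33 x 61 x 22 mm high; a bystander
- cream_mid (a point): centre of the small cream-coloured mounted sample, 26 mm across, 16 mm high; a bystander
- red_mid (a point): centre of the small red mounted sample, 25 mm across, 19 mm high; a bystander

How it is judged:
On the way, in this order (a step that is already met when the one before it is completed fails the run):
1. the guide arm is swung home, ring over the specimen (value of joint guide_arm below 0.05 rad), for 0.2 s.
2. the probe is lifted out of its holder (z of probe_tip in the frame of holder above 0.117 m), for 0.1 s.
3. the rod has entered the ring from above (horizontal distance between probe_tip and bore below 0.009 m and z of probe_tip in the frame of bore below -0.003 m), for 0.1 s.
At the end, for the whole second after the job is handed in: Arm home within 0.05 rad; probe held still and upright (0.07 rad), tip within 5 mm of the bore axis and 1.5 to 12.5 mm above the specimen, touching neither ring nor specimen nor stand; clay block, cream sample and red sample within 30 mm of where they stood (value of joint guide_arm below 0.05 rad and horizontal distance between probe_tip and bore below 0.005 m and angle between probe_tip's own z axis and vertical below 0.07 rad and z of probe_tip in the frame of face between 0.0015 and 0.0125 m and contact force between the fingers and probe above 1 N and contact force between probe and stand below 0.2 N and linear speed of probe below 0.02 m/s and distance of each of clay_mid, cream_mid, red_mid from where it was at the start of the episode below 0.03 m); the arm keeps its last pose, push and grip.
It fails at once if the probe touches the guide ring, the specimen or another part of the stand (contact force between probe and stand above 0.3 N).
It fails at once if the clay block is displaced (distance of clay_mid from where it was at the start of the episode above 0.03 m).
It fails at once if the cream sample is displaced (distance of cream_mid from where it was at the start of the episode above 0.03 m).
It fails at once if the red sample is displaced (distance of red_mid from where it was at the start of the episode above 0.03 m).
It also fails if it takes over 59 s, if anything falls off the work surface, if the arm or the gripper's body presses on something with over 40 N, if the wrist force passes 120 N, or if a joint passes its speed limit or range.

## Working session

There is one attempt and no reset: what is moved stays moved. The work goes in short steps, Python scripts to look and compute and a tool call to move; the robot and the scene stay as the last step left them, time stands still between calls to the robot, and variables do not carry over. Pictures are saved under pics/ and viewed, and the job is handed in when it is done.

Besides the shell and the picture viewer there is one more tool, called after "Request:" as name([rows], argument=value, ...), one row to a line, values as JSON. jog_arm: Moves the arm, as the interface text tells. Its arguments: {"type":"object","properties":{"moves":{"type":"array"}},"required":["moves"]}

```bash
mkdir -p pics
cat > h.py <<'E'
import numpy as np, cv2, pickle
from workcell import get_obs, camera, camera_params
def snap(n,tag):
    P=camera_params(n); im,d=camera(n)
    cv2.imwrite(f'pics/{tag}.png',im[:,:,::-1]); pickle.dump((im,d,P),open(f'{tag}.pkl','wb'))
    return im,d,P
def load(tag): return pickle.load(open(f'{tag}.pkl','rb'))
def ray(P,u,v):
    T=np.linalg.inv(P['world_to_cam']); r=np.linalg.solve(P['mtx'],[u,v,1.])
    return T[:3,3],T[:3,:3]@r
def onz(P,u,v,z):
    o,r=ray(P,u,v); return o+r*(z-o[2])/r[2]
def cloud(d,P):
    v,u=np.mgrid[:d.shape[0],:d.shape[1]]
    r=np.stack([u,v,np.ones_like(u)],-1)@np.linalg.inv(P['mtx']).T*d[...,None]
    T=np.linalg.inv(P['world_to_cam']); return r@T[:3,:3].T+T[:3,3]
E
python3 - <<'E'
from h import *
o=get_obs(); print(o)
for n in('scene','top','wrist'):
    im,d,P=snap(n,n+'0'); print(n,P['mtx'].tolist(),np.linalg.inv(P['world_to_cam']).round(3).tolist())
E
```

```text
{'t': 0.0, 'q': array([-1.41612354,  0.47779188,  0.02234781,  1.55644744, -0.01148375,
        1.10928393, -0.08311132]), 'qd': array([-3.87441529e-05,  1.24238325e-03, -7.15809313e-04, -7.77339045e-04,
       -1.18273808e-03,  1.26727525e-03, -2.50187345e-04]), 'joint_efforts': array([-3.69842692e-04, -5.82856715e+01,  1.53443478e+00, -2.72609693e+01,
       -5.42855775e-02,  1.71230442e-02,  1.68299584e-04]), 'tcp_pos': array([0.1752061 , 0.65124359, 0.22168909]), 'eef_rot': array([-4.11548539e-01, -3.11443283e+00,  2.82777950e-03]), 'wrist_force': array([0.0721657 , 0.28710055, 0.0442136 ]), 'wrist_torque': array([0.01419117, 0.01254513, 0.00262067]), 'finger_gap': 0.08777954247229384}
scene [[375.2617474152077, 0.0, 320.86635805743623], [0.0, 375.2617474152077, 200.0892628267693], [0.0, 0.0, 1.0]] [[-0.727, -0.53, 0.436, 0.25], [-0.687, 0.574, -0.447, 0.059], [-0.013, -0.624, -0.781, 0.76], [0.0, 0.0, 0.0, 1.0]]
top [[488.7410755417144, 0.0, 318.302356791224], [0.0, 488.7410755417144, 197.06153483335734], [0.0, 0.0, 1.0]] [[0.017, -0.982, 0.188, 0.439], [-1.0, -0.02, -0.013, -0.344], [0.017, -0.187, -0.982, 0.941], [0.0, 0.0, 0.0, 1.0]]
wrist [[289.20347013540334, 0.0, 322.7660737885139], [0.0, 289.20347013540334, 197.80910532038658], [0.0, 0.0, 1.0]] [[0.26, 0.921, 0.289, 0.095], [0.966, -0.248, -0.078, 0.672], [-0.0, 0.299, -0.954, 0.384], [0.0, 0.0, 0.0, 1.0]]
```

View pics/scene0.png

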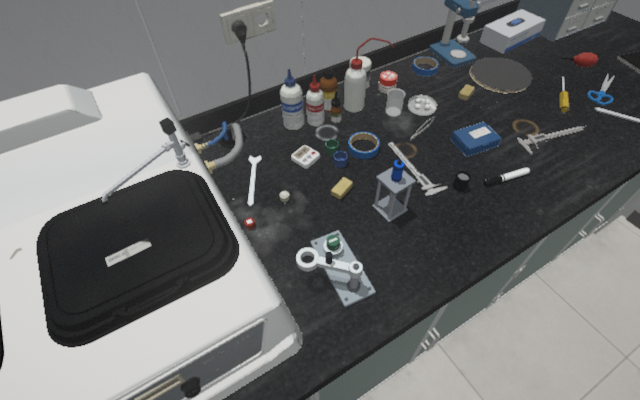

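View pics/top0.png

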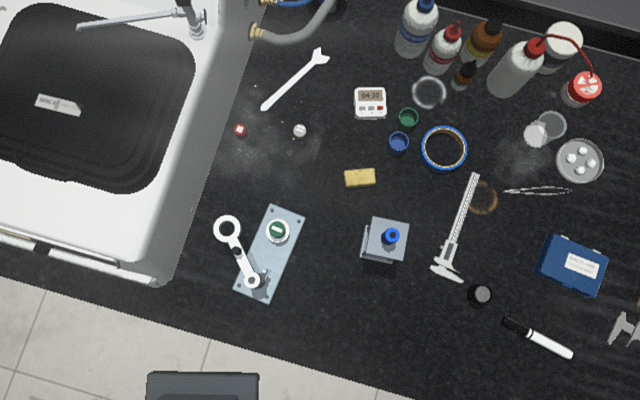

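View pics/wrist0.png

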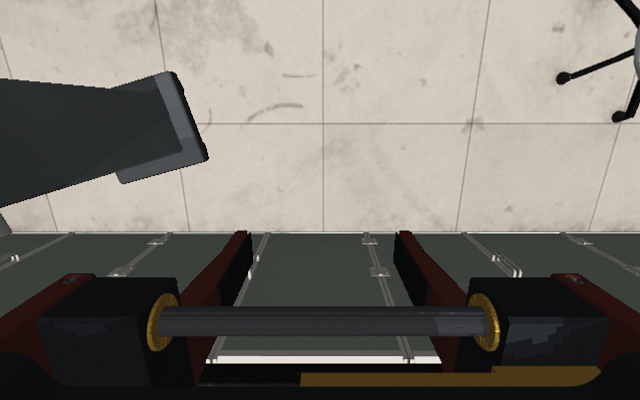

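The top view shows the specimen at about (277,230), ring (227,228), pin (236,252), hub (253,281) and probe head (391,236). Clay is at (360,177), cream at (300,130) and red at (240,130). Next I measure these.

Run:
```python
from h import *
im,d,P=load('top0')
big=cv2.resize(im[200:310,200:420],None,fx=3.6,fy=3.6,interpolation=cv2.INTER_CUBIC); cv2.imwrite('pics/top0c.png',big[:,:,::-1])
im2,d2,P2=load('scene0')
big=cv2.resize(im2[140:310,280:440],None,fx=3.5,fy=3.5,interpolation=cv2.INTER_CUBIC); cv2.imwrite('pics/scene0c.png',big[:,:,::-1])
W=cloud(d,P)
# height map
H=W[...,2]
print('sink heights', [ (u,v,W[v,u].round(3).tolist()) for u,v in [(100,100),(100,220),(190,20),(120,20),(165,240),(60,270),(200,385),(220,130),(410,30),(520,70)]])
hsv=cv2.cvtColor(im,cv2.COLOR_RGB2HSV)
def blob(m,box,n):
    M=np.zeros(m.shape,bool);M[box[1]:box[3],box[0]:box[2]]=1
    m=m&M; v,u=np.nonzero(m); print(n,m.sum(),u.mean().round(2),v.mean().round(2),(u.min(),u.max(),v.min(),v.max()),np.median(W[m],0).round(4),'zmax',np.percentile(H[m],95).round(4)); return m
blob((abs(hsv[...,0].astype(int)-115)<12)&(hsv[...,1]>120),(340,200,430,280),'head')
blob((abs(hsv[...,0].astype(int)-70)<20)&(hsv[...,1]>80),(255,205,300,250),'spec')
m=(H>0.07)&(H<0.135); blob(m,(200,205,270,300),'arm')
for lo,hi in [(.045,.07),(.07,.087),(.087,.097),(.097,.106),(.106,.135)]: 
    try: blob((H>lo)&(H<hi),(200,205,300,305),(lo,hi))
    except Exception as e: print(lo,e)
blob((H>.10)&(H<.12),(350,205,430,280),'plate')
blob((H>.12)&(H<.19),(350,205,430,280),'headz')
```

```text
sink heights [(100, 100, [0.724, -0.013, 0.219]), (100, 220, [0.541, -0.015, 0.181]), (190, 20, [0.858, -0.145, 0.228]), (120, 20, [0.843, -0.044, 0.247]), (165, 240, [0.518, -0.099, 0.117]), (60, 270, [0.439, -0.344, 0.941]), (200, 385, [0.135, 0.003, -0.721]), (220, 130, [0.736, -0.167, 0.049]), (410, 30, [0.921, -0.522, 0.105]), (520, 70, [0.838, -0.717, 0.12])]
head 196 390.21 235.84 (np.int64(382), np.int64(399), np.int64(228), np.int64(243)) [ 0.5268 -0.4706  0.164 ] zmax 0.1682
spec 121 276.87 229.54 (np.int64(270), np.int64(284), np.int64(222), np.int64(236)) [ 0.5449 -0.282   0.0541] zmax 0.0562
arm 1083 237.95 250.63 (np.int64(213), np.int64(266), np.int64(216), np.int64(288)) [ 0.5059 -0.2197  0.093 ] zmax 0.1184
(0.045, 0.07) 266 274.31 237.8 (np.int64(260), np.int64(285), np.int64(222), np.int64(285)) [ 0.5444 -0.2789  0.0543] zmax 0.0677
(0.07, 0.087) 75 243.07 249.69 (np.int64(219), np.int64(266), np.int64(222), np.int64(288)) [ 0.5186 -0.2212  0.0807] zmax 0.0854
(0.087, 0.097) 834 235.97 247.02 (np.int64(213), np.int64(260), np.int64(216), np.int64(288)) [ 0.5193 -0.2159  0.0927] zmax 0.0962
(0.097, 0.106) 112 250.32 278.2 (np.int64(236), np.int64(259), np.int64(250), np.int64(287)) [ 0.4549 -0.2444  0.0988] zmax 0.1025
(0.106, 0.135) 62 235.97 250.5 (np.int64(232), np.int64(240), np.int64(247), np.int64(254)) [ 0.5027 -0.2199  0.122 ] zmax 0.1252
plate 1199 386.5 239.02 (np.int64(365), np.int64(409), np.int64(217), np.int64(260)) [ 0.5249 -0.4702  0.1147] zmax 0.1169
headz 242 390.06 236.44 (np.int64(381), np.int64(399), np.int64(228), np.int64(245)) [ 0.5265 -0.4709  0.1639] zmax 0.1706
```

```bash
ls pics
```

```text
scene0.png
scene0c.png
top0.png
top0c.png
wrist0.png
```

View pics/top0c.png

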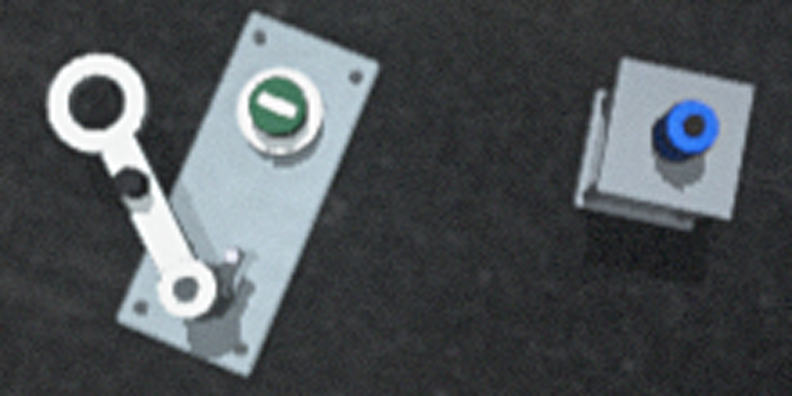

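View pics/scene0c.png

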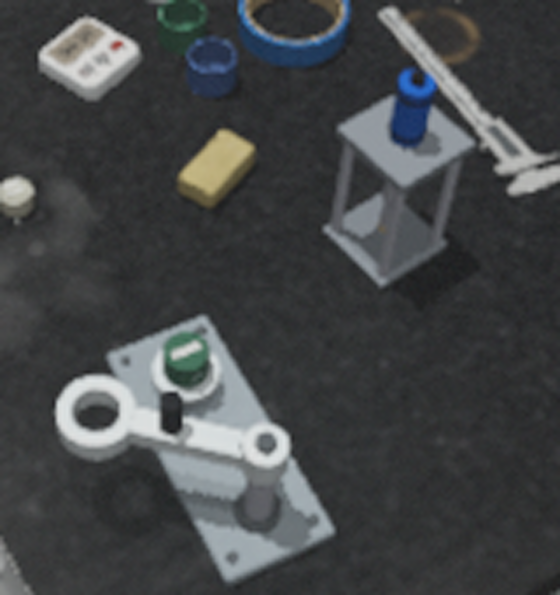

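Run:
```python
from h import *
im,d,P=load('top0'); W=cloud(d,P);H=W[...,2]
def cen(m,box):
    M=np.zeros(m.shape,bool);M[box[1]:box[3],box[0]:box[2]]=1;v,u=np.nonzero(m&M);return u.mean(),v.mean(),W[m&M].mean(0)
def bb(m,box):
    M=np.zeros(m.shape,bool);M[box[1]:box[3],box[0]:box[2]]=1;v,u=np.nonzero(m&M);return (u.min()+u.max())/2,(v.min()+v.max())/2
pin=onz(P,*cen((H>.106)&(H<.135),(225,240,248,262))[:2],.123)
hub=(200/3.6)
g=im.astype(int)
# hub: white disk fit by min enclosing circle of bright pixels H~.1
m=((H>.095)&(H<.107)); box=(241,266,266,296); c=cen(m,box); b=bb(m,box); print('hub',c,b)
hubp=onz(P,*b,.101)
ring=cv2.inRange(im,(150,150,150),(255,255,255)); ring[:, :205]=0; 
r=ring.copy(); r[241:]=0; r[:210]=0; r[:,246:]=0
v,u=np.nonzero(r); (cx,cy),R=cv2.minEnclosingCircle(np.c_[u,v].astype(np.float32)); print('ring',cx,cy,R)
ringp=onz(P,cx,cy,.093)
hsv=cv2.cvtColor(im,cv2.COLOR_RGB2HSV)
plate=onz(P,*bb((H>.105)&(H<.12),(350,205,430,280)),.115)
mh=(H>.158)&(H<.175); head=onz(P,*cen(mh,(350,205,430,280))[:2],.165)
# stand plate corners from zoom
cor=[onz(P,200+a/3.6,200+b/3.6,.012) for a,b in [(252,12),(379,66),(246,377),(118,320)]]
print('pin',pin,'hub',hubp,'ring',ringp,'head',head,'plate',plate)
c=np.array(cor);print('corners',c.round(4)); 
ax=((c[0]+c[1])-(c[2]+c[3]))/2; L=np.linalg.norm(ax); ax/=L; print(L, np.linalg.norm(c[0]-c[1]))
mid=c.mean(0); org=mid+ax*.043; pv=mid-ax*.057; print('ax',ax,'origin',org,'pivot',pv, 'spec px',onz(P,276.87,229.54,.053), 'stand z deg',np.degrees(np.arctan2(ax[1],ax[0])))
print('pin-piv',np.linalg.norm((pin-hubp)[:2]),np.linalg.norm((ringp-hubp)[:2]), np.linalg.norm((org-hubp)[:2]))
for p in (pin,ringp):
    q=(p-hubp);print('ang',np.degrees(np.arctan2(q[1],q[0])))
for n,z,mk in [('clay',.022,(330,160,385,195)),('cream',.016,(290,120,310,140)),('red',.019,(230,120,250,140))]:
    print(n,W[(mk[1]+mk[3])//2,(mk[0]+mk[2])//2])
# other obstacles heights near path
for y in (-.1,-.15,-.2):
  s=(abs(W[...,1]-y)<.02)&(W[...,0]<.85)&(d>0);print(y,H[s].max())
ys=H[(W[...,0]<.75)&(d>0)&(W[...,1]>-.16)].max();print(ys)
```

```text
hub (np.float64(251.19021739130434), np.float64(279.8641304347826), array([ 0.4551761 , -0.24434994,  0.09780596])) (np.float64(251.0), np.float64(278.0))
ring 227.24671936035156 229.5960693359375 14.962547302246094
pin [ 0.50242443 -0.21999896  0.123     ] hub [ 0.45820681 -0.2442757   0.101     ] ring [ 0.54068064 -0.19855622  0.093     ] head [ 0.52817276 -0.47326209  0.165     ] plate [ 0.52804372 -0.4734239   0.115     ]
corners [[ 0.6028 -0.2641  0.012 ]
 [ 0.5749 -0.3327  0.012 ]
 [ 0.4119 -0.2678  0.012 ]
 [ 0.4396 -0.2007  0.012 ]]
0.17526906387288146 0.0740411742692066
ax [ 0.93053739 -0.3661969   0.        ] origin [ 0.54730629 -0.28208222  0.012     ] pivot [ 0.45425255 -0.24546253  0.012     ] spec px [ 0.54728651 -0.28190326  0.053     ] stand z deg -21.481260544015544
pin-piv 0.050443610830784226 0.09429848409210777 0.09678868529730424
ang 28.768049258222376
ang 29.001855950581515
clay [ 0.65596906 -0.43094406  0.02222882]
cream [ 0.74981308 -0.31851048  0.01789145]
red [ 0.74681486 -0.20059509  0.01882991]
-0.1 0.2496622718612741
-0.15 0.20875430248547855
-0.2 0.16745993928841363
0.22499467000752849
```

Request:
jog_arm([
  [[0, 0, -40], [0, 0, 0], 0],
  [[0, 0, -40], [0, 0, 0], 0],
  [[0, 0, -40], [0, 0, 0], 0],
  [[-20, 0, -20], [0, 0, 1.7], 0],
  [[-40, -1, 0], [0, 0, 3.4], 0],
  [[-48, -2, 0], [0, 0, 4.1], 0],
  [[-48, -2, 0], [0, 0, 4.1], 0],
  [[0, 0, 0], [0, 0, 0], 0],
])

```text
t: 0.95
tcp_pos: [0.3289, 0.589, 0.3627]
eef_rot: [0.79, 3.035, -0.002]
wrist_force: [1.0, -0.4, -0.0]
finger_gap: 0.0276
```

```bash
python3 -c "
from h import *
o=get_obs();print(o['q'].round(3),o['tcp_pos'])"
```

```text
[-1.25   0.393  0.136  1.375 -0.047  1.378 -0.054] [0.32890935 0.58904946 0.36268665]
```

Request:
jog_arm([
  [[-48, -2, 0], [0, 0, 4.1], 0],
  [[-48, -2, 0], [0, 0, 4.1], 0],
  [[-48, -2, 0], [0, 0, 4.1], 0],
  [[-48, -2, 0], [0, 0, 4.1], 0],
  [[-48, -2, 0], [0, 0, 4.1], 0],
  [[-48, -2, 0], [0, 0, 4.1], 0],
  [[-48, -2, 0], [0, 0, 4.1], 0],
  [[-48, -2, 0], [0, 0, 4.1], 0],
])

```text
t: 1.75
tcp_pos: [0.5884, 0.3242, 0.3622]
eef_rot: [-1.601, -2.702, 0.001]
wrist_force: [0.5, -0.4, -0.6]
finger_gap: 0.0004
```

```bash
python3 -c "
from h import *
o=get_obs();print(o['q'].round(3),o['tcp_pos'])"
```

```text
[-0.839  0.398  0.353  1.394 -0.137  1.374  0.017] [0.58844787 0.32415678 0.3621597 ]
```

Request:
jog_arm([
  [[-48, -2, 0], [0, 0, 4.1], 0],
  [[-48, -2, 0], [0, 0, 4.1], 0],
  [[-48, -2, 0], [0, 0, 4.1], 0],
  [[-48, -2, 0], [0, 0, 4.1], 0],
  [[-48, -2, 0], [0, 0, 4.1], 0],
  [[-48, -2, 0], [0, 0, 4.1], 0],
  [[-48, -2, 0], [0, 0, 4.1], 0],
  [[0, 0, 0], [0, 0, 0], 0],
])

```text
t: 2.55
tcp_pos: [0.6683, -0.0071, 0.3631]
eef_rot: [2.232, 2.206, -0.005]
wrist_force: [0.4, -0.9, 0.5]
finger_gap: 0.0002
```

```bash
python3 -c "
from h import *
o=get_obs();print(o['q'].round(3),o['tcp_pos'])"
```

```text
[-0.46   0.413  0.551  1.412 -0.211  1.376  0.082] [ 0.66830404 -0.00707557  0.36313515]
```

Run:
```python
from h import *
im,d,P=load('top0'); W=cloud(d,P);H=W[...,2]
for x0 in np.arange(.4,.66,.05):
  print(x0.round(2),[(y.round(2),H[(d>0)&(abs(W[...,0]-x0)<.025)&(abs(W[...,1]-y)<.012)].max(initial=0).round(3)) for y in np.arange(-.2,-.05,.02)])
```

```text
0.4 [(np.float64(-0.2), np.float64(0.006)), (np.float64(-0.18), np.float64(0.006)), (np.float64(-0.16), np.float64(0.005)), (np.float64(-0.14), np.float64(0.005)), (np.float64(-0.12), np.float64(0.005)), (np.float64(-0.1), np.float64(0.005)), (np.float64(-0.08), np.float64(0.005)), (np.float64(-0.06), np.float64(0.005))]
0.45 [(np.float64(-0.2), np.float64(0.017)), (np.float64(-0.18), np.float64(0.005)), (np.float64(-0.16), np.float64(0.006)), (np.float64(-0.14), np.float64(0.004)), (np.float64(-0.12), np.float64(0.005)), (np.float64(-0.1), np.float64(0.114)), (np.float64(-0.08), np.float64(0.159)), (np.float64(-0.06), np.float64(0.158))]
0.5 [(np.float64(-0.2), np.float64(0.096)), (np.float64(-0.18), np.float64(0.094)), (np.float64(-0.16), np.float64(0.004)), (np.float64(-0.14), np.float64(0.004)), (np.float64(-0.12), np.float64(0.054)), (np.float64(-0.1), np.float64(0.173)), (np.float64(-0.08), np.float64(0.184)), (np.float64(-0.06), np.float64(0.186))]
0.55 [(np.float64(-0.2), np.float64(0.096)), (np.float64(-0.18), np.float64(0.095)), (np.float64(-0.16), np.float64(0.004)), (np.float64(-0.14), np.float64(0.005)), (np.float64(-0.12), np.float64(0.162)), (np.float64(-0.1), np.float64(0.183)), (np.float64(-0.08), np.float64(0.184)), (np.float64(-0.06), np.float64(0.185))]
0.6 [(np.float64(-0.2), np.float64(0.005)), (np.float64(-0.18), np.float64(0.004)), (np.float64(-0.16), np.float64(0.005)), (np.float64(-0.14), np.float64(0.114)), (np.float64(-0.12), np.float64(0.181)), (np.float64(-0.1), np.float64(0.205)), (np.float64(-0.08), np.float64(0.22)), (np.float64(-0.06), np.float64(0.223))]
0.65 [(np.float64(-0.2), np.float64(0.006)), (np.float64(-0.18), np.float64(0.005)), (np.float64(-0.16), np.float64(0.061)), (np.float64(-0.14), np.float64(0.172)), (np.float64(-0.12), np.float64(0.201)), (np.float64(-0.1), np.float64(0.219)), (np.float64(-0.08), np.float64(0.222)), (np.float64(-0.06), np.float64(0.223))]
```

Request:
jog_arm([
  [[0, 0, 0], [0, 0, 7], 0],
  [[0, 0, 0], [0, 0, 7], 0],
  [[0, 0, 0], [0, 0, 7], 0],
  [[-45, -15, 0], [0, 0, 0], 0],
  [[-45, -15, 0], [0, 0, 0], 0],
  [[-45, -15, 0], [0, 0, 0], 0],
  [[-45, -16, 0], [0, 0, 0], 0],
  [[-45, -16, 0], [0, 0, 0], 0],
])

```text
t: 3.35
tcp_pos: [0.5156, -0.1805, 0.3624]
eef_rot: [-2.585, -1.784, -0.0]
wrist_force: [0.3, 0.4, 0.8]
finger_gap: 0.0
```

Request:
jog_arm([
  [[0, 0, 40], [0, 0, 0], 0],
  [[0, 0, 45], [0, 0, 0], 0],
  [[0, 0, 45], [0, 0, 0], 0],
  [[0, 0, 40], [0, 0, 0], 0],
  [[0, 0, 0], [0, 0, 0], 0],
  [[0, 0, 0], [0, 0, 0], 0],
])

```text
t: 3.95
tcp_pos: [0.5172, -0.1798, 0.1932]
eef_rot: [-2.586, -1.783, 0.001]
wrist_force: [0.4, -1.0, 0.7]
finger_gap: 0.0003
```

```bash
python3 -c "
from h import *
o=get_obs();print(o['q'].round(3),o['tcp_pos'],o['eef_rot'],o['wrist_force'])
snap('top','top1');snap('scene','scene1')"
```

```text
[-0.305  0.348  0.659  1.926 -0.259  0.953  0.113] [ 0.51715099 -0.17981799  0.19316648] [-2.58626327e+00 -1.78286700e+00  1.40385175e-03] [ 0.37455245 -0.95979192  0.66350907]
```

View pics/top1.png

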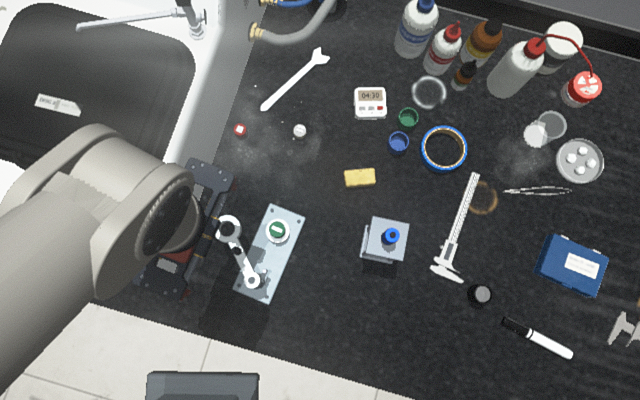

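View pics/scene1.png

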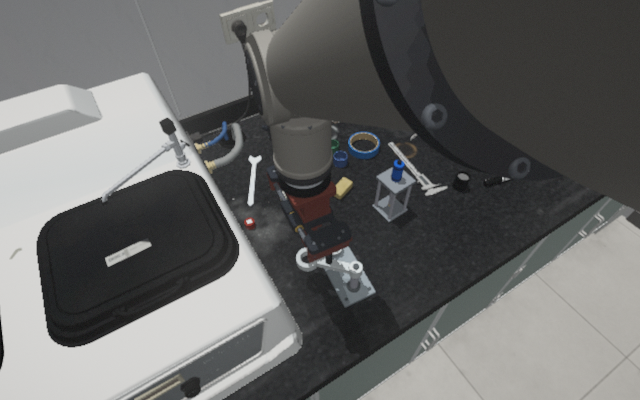

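The top view shows the gripper left of the ring and pin, which is clear of the pin (236,250). I'll lower it and push.

Request:
jog_arm([
  [[0, 0, 30], [0, 0, 0], 0],
  [[0, 0, 30], [0, 0, 0], 0],
  [[0, 0, 20], [0, 0, 0], 0],
  [[0, 0, 9], [0, 0, 0], 0],
  [[0, 0, 0], [0, 0, 0], 0],
  [[-10, 2, 0], [0, 0, 0], 0],
  [[-8, 2, 0], [0, 0, 0], 0],
  [[-8, 3, 0], [0, 0, 0], 0],
])

```text
t: 4.85
tcp_pos: [0.5173, -0.2064, 0.1053]
eef_rot: [2.585, 1.782, 0.009]
wrist_force: [10.8, 8.7, -1.7]
finger_gap: 0.0008
```

Request:
jog_arm([
  [[-7, 3, 0], [0, 0, 0], 0],
  [[-7, 3, 0], [0, 0, 0], 0],
  [[-6, 3, 0], [0, 0, 0], 0],
  [[-6, 2, 0], [0, 0, 0], 0],
  [[-5, 2, 0], [0, 0, 0], 0],
  [[-4, 1, 0], [0, 0, 0], 0],
  [[0, 0, 0], [0, 0, 0], 0],
  [[0, 0, 0], [0, 0, 0], 0],
])

```text
t: 5.65
tcp_pos: [0.514, -0.245, 0.1035]
eef_rot: [-2.587, -1.781, 0.002]
wrist_force: [0.2, 0.6, -1.1]
finger_gap: 0.0006
```

```bash
python3 -c "
from h import *
o=get_obs();print(o['tcp_pos'],o['eef_rot'],o['wrist_force'])
p=o['tcp_pos'][:2]-[.4543,-.2455];print('xs,ys',p@[.9305,-.366],p@[.366,.9305])
im,d,P=snap('top','top2');cv2.imwrite('pics/top2c.png',cv2.resize(im[150:320,150:350],None,fx=3.5,fy=3.5)[:,:,::-1])"
```

```text
[ 0.51395636 -0.24504051  0.10348048] [-2.58732621e+00 -1.78110980e+00  1.75005520e-03] [ 0.20959559  0.62270707 -1.11724099]
xs,ys 0.05534207456496774 0.02226178068371721
```

View pics/top2c.png

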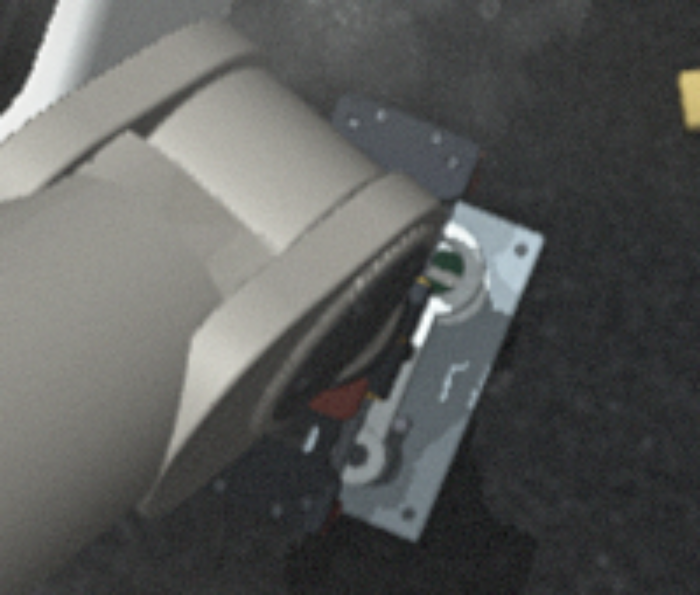

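Request:
jog_arm([
  [[-2, 0, 0], [0, 0, 0], 0],
  [[-1.5, 0, 0], [0, 0, 0], 0],
  [[0, 0, 0], [0, 0, 0], 0],
])

```text
t: 6.0
tcp_pos: [0.5136, -0.2468, 0.1034]
eef_rot: [-2.585, -1.783, -0.0]
wrist_force: [1.1, 3.1, -0.6]
finger_gap: 0.0004
```

Request:
jog_arm([
  [[-1, 0, 0], [0, 0, 0], 0],
  [[0, 0, 0], [0, 0, 0], 0],
])

```text
t: 6.2
tcp_pos: [0.5135, -0.2469, 0.1034]
eef_rot: [-2.584, -1.783, -0.001]
wrist_force: [0.9, 5.4, -0.5]
finger_gap: 0.0006
```

Request:
jog_arm([
  [[-1, 0, 0], [0, 0, 0], 0],
  [[0, 0, 0], [0, 0, 0], 0],
])

```text
t: 6.4
tcp_pos: [0.5135, -0.247, 0.1034]
eef_rot: [-2.583, -1.783, -0.002]
wrist_force: [1.2, 7.7, 1.2]
finger_gap: 0.0002
```

The position has stopped moving while the force climbs (3 → 5 → 8 N), so the arm is at its stop. I'll back off, raise the tool and check.

Request:
jog_arm([
  [[5, 0, 0], [0, 0, 0], 0],
  [[15, 0, 0], [0, 0, 0], 0],
  [[10, 0, -20], [0, 0, 0], 0],
  [[0, 0, -45], [0, 0, 0], 40],
  [[0, 0, -50], [0, 0, 0], 60],
  [[0, 0, -50], [0, 0, 0], 60],
  [[50, 0, 0], [0, 0, 0], 60],
  [[50, 0, 0], [0, 0, 0], 60],
])

```text
t: 7.2
tcp_pos: [0.5605, -0.1285, 0.2712]
eef_rot: [2.588, 1.775, 0.006]
wrist_force: [0.9, 0.1, -1.0]
finger_gap: 0.0371
```

Request:
jog_arm([
  [[50, 0, 0], [0, 0, 0], 60],
  [[0, 0, 0], [0, 0, 0], 60],
  [[0, 0, 0], [0, 0, 0], 60],
])

```text
t: 7.5
tcp_pos: [0.5774, -0.0797, 0.2684]
eef_rot: [2.584, 1.787, -0.001]
wrist_force: [-0.4, -1.1, -0.4]
finger_gap: 0.0588
```

```bash
python3 -c "
from h import *
o=get_obs();print(o['tcp_pos'],o['eef_rot'],o['wrist_force'],o['q'].round(3))
im,d,P=snap('top','top3');cv2.imwrite('pics/top3c.png',cv2.resize(im[200:310,200:420],None,fx=3.6,fy=3.6,interpolation=cv2.INTER_CUBIC)[:,:,::-1])"
```

```text
[ 0.5773835  -0.07970387  0.26839401] [ 2.58353793e+00  1.78668599e+00 -1.04357867e-03] [-0.39571937 -1.08368141 -0.39606523] [-0.474  0.323  0.644  1.761 -0.212  1.127 -0.124]
```

View pics/top3c.png

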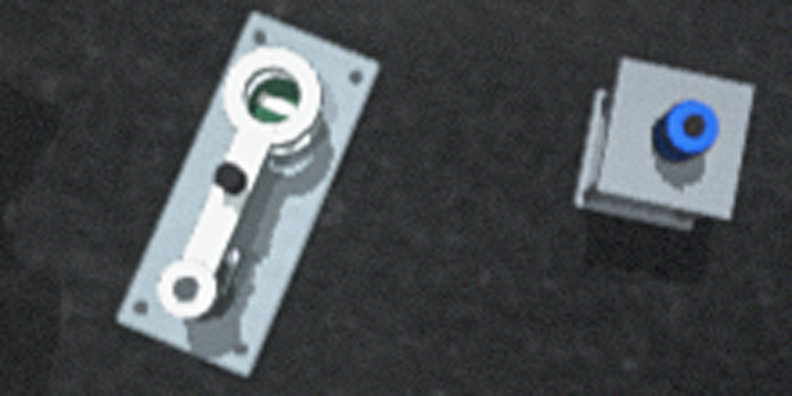

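Run:
```python
from h import *
im,d,P=load('top3'); W=cloud(d,P);H=W[...,2]
r=cv2.inRange(im,(170,170,170),(255,255,255)); r&=((H>.085)&(H<.1)).astype(np.uint8)*255
q=r.copy(); q[240:]=0; q[:208]=0; q[:,:255]=0;q[:,300:]=0
v,u=np.nonzero(q);print(len(u))
c=cv2.minEnclosingCircle(np.c_[u,v].astype(np.float32));print(c)
q2=q.copy();q2[233:]=0  # outer edge fit w/ ellipse on contour
ct=max(cv2.findContours(q,cv2.RETR_EXTERNAL,cv2.CHAIN_APPROX_NONE)[0],key=len)[:,0]
ct=ct[ct[:,1]<233]; e=cv2.fitEllipse(ct); print(e)
# inner hole boundary
cts,h=cv2.findContours(q,cv2.RETR_CCOMP,cv2.CHAIN_APPROX_NONE)
for k,cc in enumerate(cts):
    if h[0][k][3]>=0 and len(cc)>15: print('hole',cv2.fitEllipse(cc), onz(P,*cv2.fitEllipse(cc)[0],.093))
print('ring',onz(P,*c[0],.093),onz(P,*e[0],.093))
for tag in('top0','top3'):
    im,d,P=load(tag);W=cloud(d,P);H=W[...,2]
    hp=onz(P,*np.mean(np.nonzero(((H>.095)&(H<.107))[266:296,241:266])[::-1],1)+[241,266],.099); 
    hsv=cv2.cvtColor(im,cv2.COLOR_RGB2HSV); m=(abs(hsv[...,0].astype(int)-70)<20)&(hsv[...,1]>80); m[:,:255]=0;m[:,300:]=0;m[:205]=0;m[250:]=0
    m=cv2.erode(m.astype(np.uint8),np.ones((3,3)))>0
    b=(d>0)&(H<.025);b[:,:270]=0;b[:,292:]=0;b[:245]=0;b[262:]=0
    print(tag,hp,'face z',np.median(H[m]),m.sum(),'base z',np.median(H[b]), 'ring z',np.median(H[q>0]) if tag=='top3' else '')
    w=cv2.inRange(im,(170,170,170),(255,255,255)); 
im,d,P=load('top0');print('stage z around', cloud(d,P)[np.array([230,230,241]),np.array([267,288,277])])
# scene view: face centroid & head
im2,d2,P2=load('scene0');W2=cloud(d2,P2)
hsv=cv2.cvtColor(im2,cv2.COLOR_RGB2HSV); m=(abs(hsv[...,0].astype(int)-70)<20)&(hsv[...,1]>80);m[:,:320]=0;m[:,346:]=0;m[:230]=0;m[256:]=0
print('scene spec z max',np.percentile(W2[m][:,2],[50,80,90,95]), 'base', W2[280,345],W2[245,350], 'ring',W2[250,304:312,2])
```

```text
373
((275.0, 228.0), 14.866168975830078)
((275.0970153808594, 226.4185791015625), (25.368343353271484, 26.550655364990234), 67.43282318115234)
hole ((275.1155700683594, 226.34307861328125), (16.74721336364746, 17.26323127746582), 152.56051635742188) [ 0.54797115 -0.28147693  0.093     ]
ring [ 0.54506196 -0.28137347  0.093     ] [ 0.54783807 -0.28144907  0.093     ]
top0 [ 0.45514037 -0.24449265  0.099     ] face z 0.05391654594056772 36 base z 0.01131207122779515 ring z 
top3 [ 0.45549631 -0.24565831  0.099     ] face z 0.05436786920215986 8 base z 0.0115426569981113 ring z 0.09246025075456776
stage z around [[ 0.54888051 -0.26186753  0.02985731]
 [ 0.54919085 -0.3012818   0.03349335]
 [ 0.52857393 -0.28127384  0.03057287]]
scene spec z max [0.05345069 0.05444768 0.05465332 0.05519408] base [ 0.47581759 -0.24236852  0.01242389] [ 0.5307449  -0.32415731 -0.00087042] ring [0.09307013 0.09250277 0.09299266 0.09222503 0.09166607 0.0905788
 0.09123822 0.0921497 ]
```

Request:
jog_arm([
  [[-48, 12, 0], [0, 0, 0], 60],
  [[-48, 12, 0], [0, 0, 0], 60],
  [[-48, 12, 0], [0, 0, 0], 60],
  [[-48, 12, 0], [0, 0, 0], 60],
  [[-48, 12, 0], [0, 0, 0], 60],
  [[-48, 11, 0], [0, 0, 0], 60],
  [[-48, 11, 0], [0, 0, 0], 60],
  [[-48, 11, 0], [0, 0, 0], 60],
])

```text
t: 8.35
tcp_pos: [0.5247, -0.4771, 0.269]
eef_rot: [2.589, 1.778, -0.001]
wrist_force: [0.8, 1.0, 0.6]
finger_gap: 0.0602
```

Request:
jog_arm([
  [[0, 0, 30], [0, 0, 0], 60],
  [[0, 0, 20], [0, 0, 0], 60],
  [[0, 0, 0], [0, 0, 0], 60],
  [[0, 0, 0], [0, 0, 0], 60],
])

```text
t: 8.75
tcp_pos: [0.5261, -0.4744, 0.2192]
eef_rot: [2.589, 1.78, -0.001]
wrist_force: [-0.4, 0.1, 0.2]
finger_gap: 0.0596
```

```bash
python3 -c "
from h import *
o=get_obs();print(o['tcp_pos'],o['eef_rot'],o['wrist_force'],o['q'].round(3))
p,f=o['tcp_pos'],o['eef_rot']
R=cv2.Rodrigues(f)[0];print('tool shift mm to head',R.T@(np.array([.5282,-.4733,.124])-p)*1000); print(R.round(4))
snap('wrist','wrist4');snap('top','top4')"
```

```text
[ 0.52609731 -0.47440739  0.21916556] [ 2.58852285e+00  1.77997224e+00 -1.32306025e-03] [-0.44404963  0.10093693  0.18523001] [ 0.226  0.611  0.659  1.501 -0.392  1.164  0.587]
tool shift mm to head [ 1.85996593  1.60184994 95.16357401]
[[ 3.579e-01  9.338e-01 -6.000e-04]
 [ 9.338e-01 -3.579e-01 -6.000e-04]
 [-8.000e-04 -4.000e-04 -1.000e+00]]
```

View pics/wrist4.png

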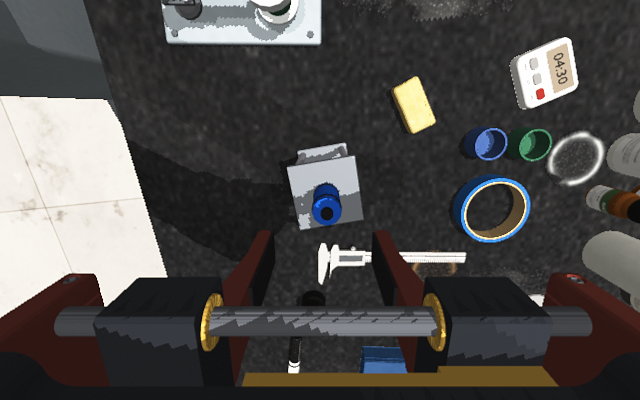

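Run:
```python
from h import *
im,d,P=load('wrist4')
hsv=cv2.cvtColor(im,cv2.COLOR_RGB2HSV); m=(abs(hsv[...,0].astype(int)-115)<12)&(hsv[...,1]>120);m[:170]=0;m[235:]=0;m[:,300:360].any();m[:,:300]=0;m[:,360:]=0
W=cloud(d,P);mh=(W[...,2]>.160)&(W[...,2]<.175);mh[:170]=0;mh[235:]=0;mh[:,:300]=0;mh[:,360:]=0
v,u=np.nonzero(mh);c=cv2.minEnclosingCircle(np.c_[u,v].astype(np.float32));print(c,u.mean(),v.mean(),onz(P,*c[0],.165),np.median(W[mh],0))
mp=(W[...,2]>.105)&(W[...,2]<.12);mp[:,:280]=0;mp[:,370:]=0;v,u=np.nonzero(mp);ct=cv2.minAreaRect(np.c_[u,v].astype(np.float32));print('plate',ct,onz(P,*ct[0],.115))
# ring in wrist image?
```

```text
((326.19744873046875, 209.74522399902344), 14.821391105651855) 326.0706766917293 210.05112781954887 [ 0.52990645 -0.47168634  0.165     ] [ 0.53002943 -0.47116618  0.16506591]
plate ((325.20269775390625, 191.71621704101562), (65.5951919555664, 68.55438232421875), 80.53767395019531) [ 0.52972774 -0.47113477  0.115     ]
```

Request:
jog_arm([
  [[3, 2, 0], [0, 0, 0], 60],
  [[0, 0, 30], [0, 0, 0], 60],
  [[0, 0, 30], [0, 0, 0], 60],
  [[0, 0, 22], [0, 0, 0], 60],
  [[0, 0, 11], [0, 0, 0], 60],
  [[0, 0, 0], [0, 0, 0], 60],
  [[0, 0, 0], [0, 0, 0], 60],
])

```text
t: 9.55
tcp_pos: [0.5308, -0.4718, 0.127]
eef_rot: [2.585, 1.782, 0.001]
wrist_force: [-0.2, -0.5, 1.5]
finger_gap: 0.0601
```

Request:
jog_arm([
  [[0, 0, 0], [0, 0, 0], 40],
  [[0, 0, 0], [0, 0, 0], 32],
  [[0, 0, 0], [0, 0, 0], 28],
  [[0, 0, 0], [0, 0, 0], 26],
  [[0, 0, 0], [0, 0, 0], 24],
  [[0, 0, 0], [0, 0, 0], 20],
  [[0, 0, 0], [0, 0, 0], 15],
  [[0, 0, 0], [0, 0, 0], 15],
])

```text
t: 10.35
tcp_pos: [0.5302, -0.4713, 0.1257]
eef_rot: [2.587, 1.783, 0.0]
wrist_force: [-0.1, -0.3, 1.4]
finger_gap: 0.0241
```

Request:
jog_arm([
  [[0, 0, -5], [0, 0, 0], 5],
  [[0, 0, -15], [0, 0, 0], 5],
  [[0, 0, -25], [0, 0, 0], 5],
  [[0, 0, -25], [0, 0, 0], 5],
  [[0, 0, -25], [0, 0, 0], 5],
  [[0, 0, -25], [0, 0, 0], 5],
  [[0, 0, -20], [0, 0, 0], 5],
  [[0, 0, -15], [0, 0, 0], 5],
])

```text
t: 11.15
tcp_pos: [0.5302, -0.4718, 0.2834]
eef_rot: [2.585, 1.781, 0.001]
wrist_force: [0.5, 0.8, -1.9]
finger_gap: 0.0234
```

Request:
jog_arm([
  [[0, 0, -5], [0, 0, 0], 5],
  [[0, 0, 0], [0, 0, 0], 5],
  [[0, 0, 0], [0, 0, 0], 5],
])

```text
t: 11.45
tcp_pos: [0.5299, -0.4708, 0.2846]
eef_rot: [-2.586, -1.782, 0.001]
wrist_force: [1.3, 1.0, -2.3]
finger_gap: 0.0236
```

```bash
python3 -c "
from h import *
o=get_obs();print(o['t'],o['tcp_pos'],o['eef_rot'],o['wrist_force'],o['finger_gap'])
R=cv2.Rodrigues(o['eef_rot'])[0];print('tool shift to ring',R.T@(np.array([.5479,-.2815,0.275])-o['tcp_pos'])*1000)
snap('wrist','wrist5');snap('top','top5');snap('scene','scene5')"
```

```text
11.45 [ 0.52987943 -0.47077153  0.28460068] [-2.58552202e+00 -1.78174325e+00  5.75443747e-04] [ 1.28573793  1.00581017 -2.32330281] 0.023551068459718133
tool shift to ring [183.27925758 -50.53226788   9.78933371]
```

View pics/scene5.png

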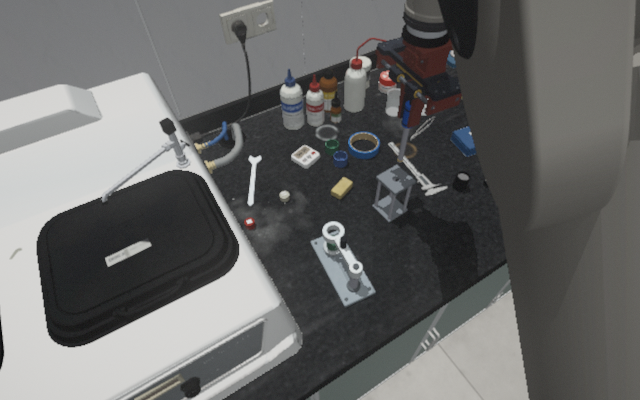

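View pics/wrist5.png

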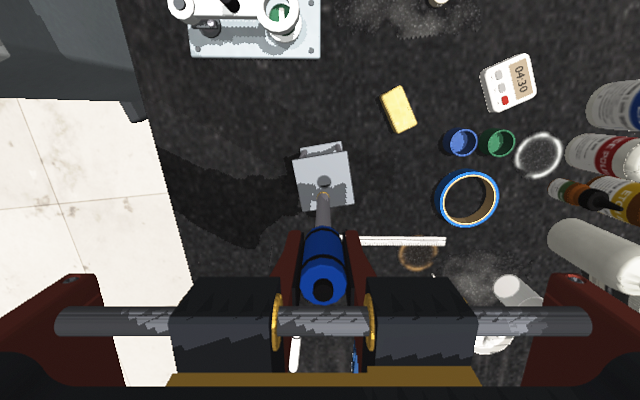

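View pics/top5.png

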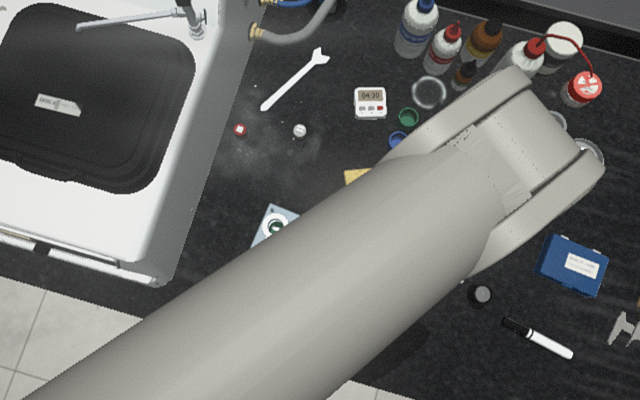

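Request:
jog_arm([
  [[15, -4, 0], [0, 0, 0], 5],
  [[30, -8, 0], [0, 0, 0], 5],
  [[35, -9, 0], [0, 0, 0], 5],
  [[40, -11, 0], [0, 0, 0], 5],
  [[35, -10, 0], [0, 0, 0], 5],
  [[20, -5, 0], [0, 0, 0], 5],
  [[10, -3, 0], [0, 0, 0], 5],
  [[0, 0, 0], [0, 0, 0], 5],
])

```text
t: 12.4
tcp_pos: [0.5497, -0.2785, 0.2855]
eef_rot: [-2.584, -1.786, -0.001]
wrist_force: [-1.1, 0.4, -1.3]
finger_gap: 0.0236
```

Request:
jog_arm([
  [[0, 0, 0], [0, 0, 0], 5],
  [[0, 0, 0], [0, 0, 0], 5],
])

```text
t: 12.6
tcp_pos: [0.5487, -0.2823, 0.2857]
eef_rot: [2.588, 1.779, -0.001]
wrist_force: [0.6, -0.0, -1.6]
finger_gap: 0.0237
```

```bash
python3 -c "
from h import *
o=get_obs();print(o['t'],o['tcp_pos'],o['eef_rot'],o['wrist_force'],o['finger_gap'])
for c in('wrist','top','scene'):
  im,d,P=snap(c,c+'6')
im,d,P=load('wrist6');cv2.imwrite('pics/wrist6c.png',cv2.resize(im[120:320,220:430],None,fx=3,fy=3,interpolation=cv2.INTER_CUBIC)[:,:,::-1])
im,d,P=load('scene6');cv2.imwrite('pics/scene6c.png',cv2.resize(im[150:320,260:400],None,fx=3.5,fy=3.5,interpolation=cv2.INTER_CUBIC)[:,:,::-1])
"
```

```text
12.6 [ 0.54865017 -0.28230148  0.28574285] [ 2.58846882e+00  1.77905059e+00 -9.25657680e-04] [ 0.55877745 -0.03628007 -1.55498761] 0.023686600462696446
```

View pics/wrist6c.png

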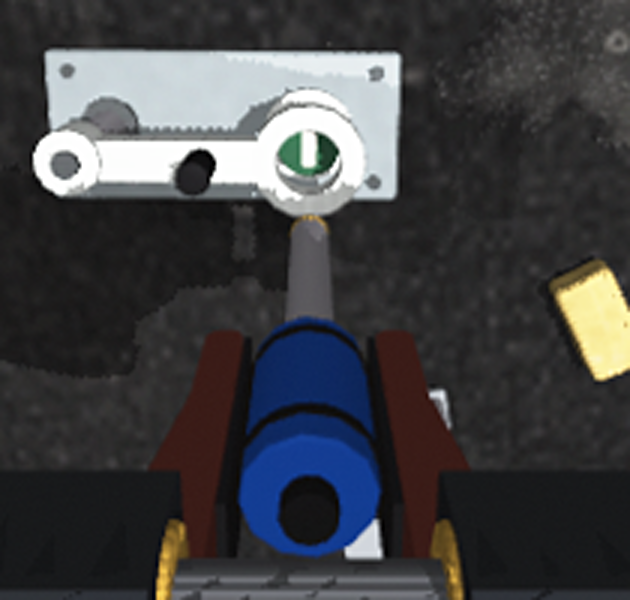

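View pics/scene6c.png

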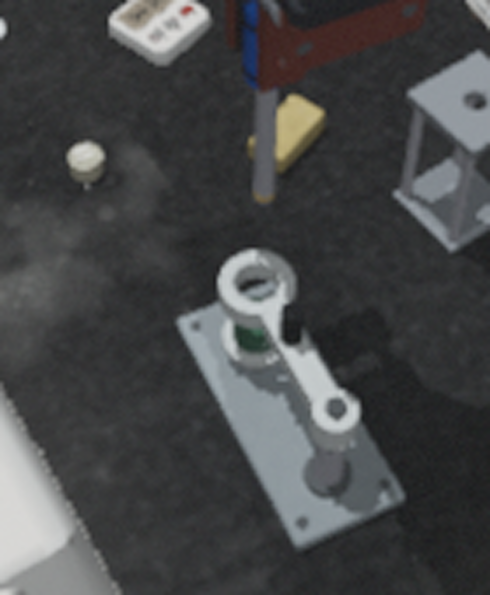

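View pics/top6.png

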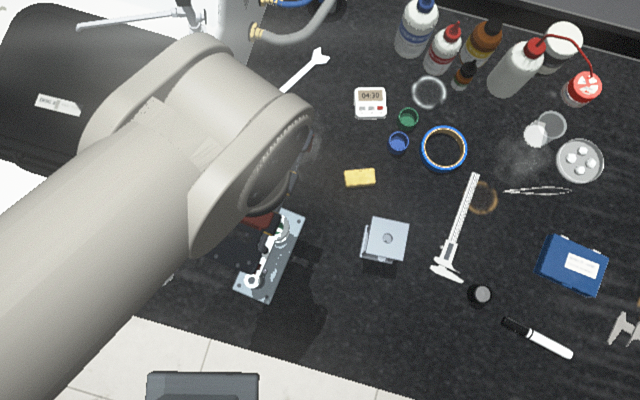

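Run:
```python
from h import *
for i in range(2):
    o=get_obs();print(o['tcp_pos'],o['eef_rot'],o['qd'].round(3))
im,d,P=load('wrist6');W=cloud(d,P);H=W[...,2]
print('head top z', [np.median(H[285:300,k]) for k in (305,340)])
# ring
q=((H>.085)&(H<.1)).astype(np.uint8); q[:,:303]=0;q[:,345:]=0;q[:150]=0;q[195:]=0
# bore hole: non-ring pixels inside
cts,h=cv2.findContours(q,cv2.RETR_CCOMP,cv2.CHAIN_APPROX_NONE)
for k,cc in enumerate(cts):
    if len(cc)>15: 
        e=cv2.fitEllipse(cc); print('hole' if h[0][k][3]>=0 else 'outer',e,onz(P,*e[0],.093))
# rod: rows, gray pixels with H between
rod=(d>0)&(H>.165)&(H<.235); rod[:185]=0; rod[232:]=0; rod[:,305:345].any(); rod[:,:305]=0; rod[:,345:]=0
for v in range(188,232,4):
    u=np.nonzero(rod[v])[0]
    if len(u): print(v,u.min(),u.max(),W[v,int(u.mean())].round(4))
v,u=np.nonzero(rod);print('first row',v.min())
```

```text
[ 0.54884297 -0.28182121  0.28560764] [ 2.58840479e+00  1.77991409e+00 -6.99177052e-04] [-0.003 -0.002 -0.003  0.001 -0.001  0.001 -0.   ]
[ 0.54884297 -0.28182121  0.28560764] [ 2.58840479e+00  1.77991409e+00 -6.99177052e-04] [-0.003 -0.002 -0.003  0.001 -0.001  0.001 -0.   ]
head top z [np.float64(0.324954081441438), np.float64(0.32475708756497923)]
outer ((321.7676696777344, 172.75152587890625), (36.52886199951172, 37.85564422607422), 86.38554382324219) [ 0.54878445 -0.27864203  0.093     ]
hole ((322.0672912597656, 172.8134765625), (21.527694702148438, 22.181039810180664), 82.64694213867188) [ 0.54910605 -0.27885034  0.093     ]
192 319 326 [ 0.5493 -0.2784  0.1809]
196 317 328 [ 0.5494 -0.2782  0.195 ]
200 317 328 [ 0.5495 -0.2781  0.2073]
204 316 329 [ 0.5494 -0.2784  0.2173]
208 316 329 [ 0.5494 -0.2785  0.2272]
212 316 329 [ 0.5494 -0.2783  0.237 ]
first row 191
```

Run:
```python
from h import *
ex=np.array([.357,.934]); ey=np.array([.934,-.357])
for tag,tcp in (('wrist5',[.5299,-.4708,.2846]),('wrist6',[.5488,-.2818,.2856])):
    im,d,P=load(tag);W=cloud(d,P);H=W[...,2]; tcp=np.array(tcp)
    cam=np.linalg.inv(P['world_to_cam'])[:3,3]; c=cam-tcp; print(tag,'cam rel',c[:2]@ex,c[:2]@ey,c[2])
    m=(d>0)&(H>tcp[2]-.105)&(H<tcp[2]-.045); m[:,:300]=0;m[:,350:]=0;m[:180]=0;m[250:]=0
    rel=W[m][:,:2]-tcp[:2]; pts=np.c_[rel@ex,rel@ey]*1000; z=W[m][:,2]-tcp[2]
    # circle fit per slab with known radius 6
    from scipy.optimize import least_squares
    for a,b in [(-.105,-.085),(-.085,-.065),(-.065,-.045)]:
        s=(z>a)&(z<b); 
        f=least_squares(lambda p:np.hypot(pts[s,0]-p[0],pts[s,1]-p[1])-6,[0,0],loss='soft_l1'); 
        print(a,s.sum(),f.x.round(2),pts[s].max(0).round(1),pts[s].min(0).round(1))
    # head top disc
    m=(H>tcp[2]+.036)&(H<tcp[2]+.042);m[:,:290]=0;m[:,355:]=0;m[:250]=0
    v,u=np.nonzero(m);(cc,r)=cv2.minEnclosingCircle(np.c_[u,v].astype(np.float32));g=onz(P,*cc,tcp[2]+.0393)[:2]-tcp[:2];print('headtop',cc,r,g@ex*1000,g@ey*1000,len(u))
im,d,P=load('wrist5');W=cloud(d,P);mp=(W[...,2]>.105)&(W[...,2]<.12);mp[:,:270]=0;mp[:,370:]=0;v,u=np.nonzero(mp);ct=cv2.minAreaRect(np.c_[u,v].astype(np.float32));g=onz(P,*ct[0],.115)[:2]-[.5299,-.4708];print('plate5',ct,g@ex*1000,g@ey*1000)
# scene
for tag,tcp in (('scene6',[.5488,-.2818,.2856]),('scene5',[.5299,-.4708,.2846])):
    im,d,P=load(tag);W=cloud(d,P);H=W[...,2]; tcp=np.array(tcp)
    m=(d>0)&(H>tcp[2]-.108)&(H<tcp[2]-.04)&(np.hypot(W[...,0]-tcp[0],W[...,1]-tcp[1])<.03)
    cam=np.linalg.inv(P['world_to_cam'])[:3,3]; pts=W[m][:,:2]
    f=least_squares(lambda p:(np.hypot(pts[:,0]*1000-p[0],pts[:,1]*1000-p[1])-6),tcp[:2]*1000,loss='soft_l1');g=f.x-tcp[:2]*1000;print(tag,m.sum(),f.x,'rel tool',g@ex,g@ey)
im,d,P=load('scene6');W=cloud(d,P);H=W[...,2]
q=((H>.087)&(H<.098)&(np.hypot(W[...,0]-.548,W[...,1]+.281)<.03)).astype(np.uint8)
cts,h=cv2.findContours(q,cv2.RETR_CCOMP,cv2.CHAIN_APPROX_NONE)
for k,cc in enumerate(cts):
    if len(cc)>12: e=cv2.fitEllipse(cc);print(len(cc),h[0][k][3],e,onz(P,*e[0],.093))
```

```text
wrist5 cam rel 0.08104008843721679 -0.00014639676007565395 0.16222614722310064
-0.105 79 [-2.01 -0.46] [4.4 5.5] [-2.1 -6.4]
-0.085 96 [-2.1  -0.46] [4.3 5.3] [-1.5 -6.3]
-0.065 125 [-2.17 -0.47] [4.4 5.5] [-2.3 -6.4]
headtop (321.7779541015625, 273.71087646484375) 35.017913818359375 4.416084431625889 -0.6375654626129301 1458
wrist6 cam rel 0.08074624604383243 -0.0001561657227280749 0.16224973305284762
-0.105 80 [-2.72 -0.25] [3.6 5.6] [-2.6 -6.1]
-0.085 93 [-2.75 -0.26] [3.7 5.6] [-2.1 -6. ]
-0.065 125 [-2.83 -0.32] [3.9 5.7] [-2.9 -6.2]
headtop (322.2278137207031, 273.0810546875) 35.1698112487793 4.198172640943426 -0.403680317088288 1470
plate5 ((322.93243408203125, 180.5946044921875), (53.75846862792969, 55.238059997558594), 80.53767395019531) -0.6209574004115821 -0.09898437401558322
scene6 152 [ 546.96272031 -283.6241053 ] rel tool -2.3596231977663584 -1.0648136390372176
scene5 133 [ 527.94789179 -472.28138619] rel tool -2.0805173265406203 -1.2944141962246696
60 -1 ((332.62103271484375, 231.3719482421875), (19.164592742919922, 21.303974151611328), 89.99365234375) [ 0.54533297 -0.27747887  0.093     ]
33 0 ((332.6666564941406, 231.0598602294922), (10.587137222290039, 13.476422309875488), 86.95537567138672) [ 0.545799   -0.27813688  0.093     ]
```

Estimates of the remaining offset differ by about 2 mm between views. I'll lower the tip to just above the ring, where most of the parallax goes away, and measure there.

Request:
jog_arm([
  [[4, 0, 0], [0, 0, 0], 5],
  [[0, 0, 20], [0, 0, 0], 5],
  [[0, 0, 20], [0, 0, 0], 5],
  [[0, 0, 15], [0, 0, 0], 5],
  [[0, 0, 10], [0, 0, 0], 5],
  [[0, 0, 3], [0, 0, 0], 5],
  [[0, 0, 0], [0, 0, 0], 5],
  [[0, 0, 0], [0, 0, 0], 5],
])

```text
t: 13.55
tcp_pos: [0.5512, -0.2772, 0.2184]
eef_rot: [2.586, 1.782, 0.001]
wrist_force: [0.7, -1.0, 0.1]
finger_gap: 0.0237
```

Request:
jog_arm([
  [[0, 0, 0], [0, 0, 0], 5],
  [[0, 0, 0], [0, 0, 0], 5],
  [[0, 0, 0], [0, 0, 0], 5],
  [[0, 0, 0], [0, 0, 0], 5],
])

```text
t: 13.95
tcp_pos: [0.5508, -0.2768, 0.2178]
eef_rot: [2.587, 1.783, 0.0]
wrist_force: [-0.9, -0.2, -1.1]
finger_gap: 0.0233
```

```bash
cat > m.py <<'E'
from h import *
import sys
from scipy.optimize import least_squares
n=sys.argv[1]
o=get_obs();print(o['t'],o['tcp_pos'],o['eef_rot'],o['wrist_force'],o['finger_gap'])
R=cv2.Rodrigues(o['eef_rot'])[0]; tcp=o['tcp_pos']
print('tool z',R[:,2])
im,d,P=snap('wrist','wrist'+n)
cv2.imwrite(f'pics/wrist{n}c.png',cv2.resize(im[120:320,220:430],None,fx=3,fy=3,interpolation=cv2.INTER_CUBIC)[:,:,::-1])
im2,d2,P2=snap('scene','scene'+n);cv2.imwrite(f'pics/scene{n}c.png',cv2.resize(im2[150:320,260:400],None,fx=3.5,fy=3.5,interpolation=cv2.INTER_CUBIC)[:,:,::-1])
W=cloud(d,P);H=W[...,2];L=(W-tcp)@R*1000   # tool coords mm
m=(d>0)&(L[...,2]>50)&(L[...,2]<107)&(np.hypot(L[...,0],L[...,1])<14)&(H>.096);p=L[m]
f=least_squares(lambda q:np.hypot(p[:,0]-q[0]-q[2]*(p[:,2]-80),p[:,1]-q[1]-q[3]*(p[:,2]-80))-6,[0,0,0,0],loss='soft_l1').x;print('rod tool xy',f,len(p),'tip',f[:2]+f[2:]*30)
q=((abs(H-.093)<.004)&(np.hypot(W[...,0]-.549,W[...,1]+.279)<.0275)).astype(np.uint8)
rp=L[q>0]; print('ring z',np.median(H[q>0]))
cts,h=cv2.findContours(q,cv2.RETR_CCOMP,cv2.CHAIN_APPROX_NONE)
for k,cc in enumerate(cts):
    if len(cc)>15:
        e=cv2.fitEllipse(cc);g=onz(P,*e[0],.093);print('hole' if h[0][k][3]>=0 else 'outer',np.round(e[0],1),np.round(e[1],1),g,'tool',((g-tcp)@R*1000).round(2))
# outer & inner circle fit by points on contour, in plane
E
python3 m.py 7
```

```text
13.95 [ 0.55080867 -0.27682221  0.21783042] [2.58670042e+00 1.78254685e+00 4.12481721e-04] [-0.89590477 -0.16181783 -1.06259586] 0.023283817388211628
tool z [ 3.16655439e-04  3.29341279e-06 -9.99999950e-01]
rod tool xy [-2.15943977e+00 -3.32409193e-01  3.99140598e-03  1.17933633e-03] 270 tip [-2.03969759 -0.2970291 ]
ring z 0.09272020585768875
outer [320.8 192.5] [39.4 45.3] [ 0.54805446 -0.27825165  0.093     ] tool [ -2.33  -2.1  124.83]
```

View pics/wrist7c.png

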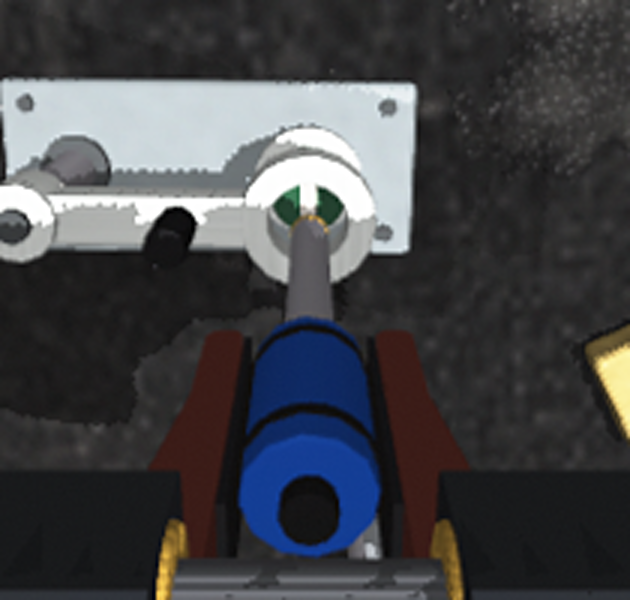

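View pics/scene7c.png

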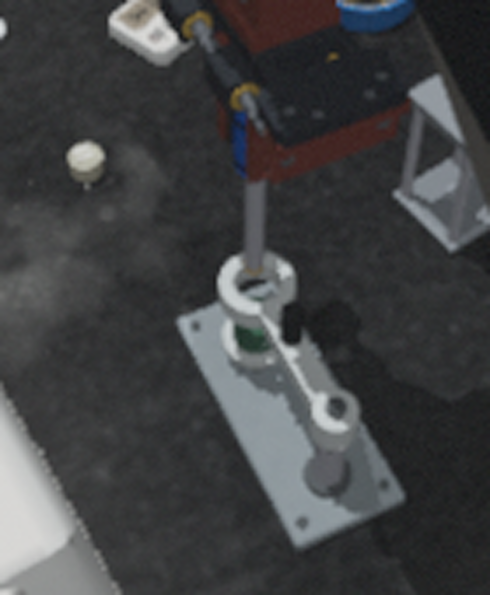

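```bash
cat > m2.py <<'E'
from h import *
import sys
from scipy.optimize import least_squares
n=sys.argv[1]; tcp=np.array(eval(sys.argv[2])); rv=np.array(eval(sys.argv[3])); R=cv2.Rodrigues(rv)[0]
im,d,P=load('wrist'+n); W=cloud(d,P); H=W[...,2]; L=(W-tcp)@R*1000
# sample ring edges along rays from approx center, on plane z=.093, subpixel in gray image & height map
T=P['world_to_cam']; K=P['mtx']
def proj(X): c=T[:3,:3]@X+T[:3,3]; p=K@c; return p[:2]/p[2]
c0=np.array([.549,-.279]); 
for it in range(3):
  ins=[];outs=[]
  for a in np.arange(0,2*np.pi,np.pi/36):
    dr=np.array([np.cos(a),np.sin(a)]); rs=np.arange(.008,.034,.0004)
    px=np.array([proj(np.r_[c0+dr*r,.093]) for r in rs])
    h=cv2.remap(H.astype(np.float32),px[:,0].astype(np.float32)[None],px[:,1].astype(np.float32)[None],cv2.INTER_NEAREST)[0]
    on=(abs(h-.0927)<.0025)
    k=np.nonzero(on)[0]
    if len(k)<10: continue
    # inner edge: must jump from lower height
    if k[0]>2 and h[k[0]-2]<.088: ins.append(c0+dr*rs[k[0]])
    if k[-1]<len(rs)-3 and h[k[-1]+2]<.075: outs.append(c0+dr*rs[k[-1]])
  res=[]
  for nm,pt,r in(('in',ins,.014),('out',outs,.024)):
    pt=np.array(pt); 
    if len(pt)<5: print(nm,len(pt));continue
    f=least_squares(lambda q:np.hypot(*(pt-q[:2]).T)-q[2],[*c0,r],loss='soft_l1',f_scale=.0005).x
    f2=least_squares(lambda q:np.hypot(*(pt-q[:2]).T)-r,[*c0],loss='soft_l1',f_scale=.0005).x; res.append(f2)
    g=(np.r_[f2,.093]-tcp)@R*1000; g3=(np.r_[f[:2],.093]-tcp)@R*1000
    if it==2: print(nm,len(pt),f,f2,'tool',g[:2].round(2),'free r',g3[:2].round(2))
  c0=res[-1]
E
python3 m2.py 7 "[.5508,-.2768,.2178]" "[2.5867,1.78255,.0004]"
python3 m2.py 6 "[.5488,-.2818,.2856]" "[2.5884,1.7799,-.0007]"
python3 - <<'E'
import sys; sys.path.insert(0,'.')
import os; os.chdir('.')
from h import *
im,d,P=load('wrist7');W=cloud(d,P)
for v in range(188,200): print(v,im[v,316:332].sum(1).tolist(),(W[v,323,2]*1000).round(1),(W[v,323,:2]).round(4))
E
```

```text
in 47 [ 0.54887422 -0.2794723   0.01380265] [ 0.54882545 -0.27965553] tool [-3.39 -0.86] free r [-3.2  -0.88]
out 31 [ 0.5488017  -0.27931469  0.02351681] [ 0.54874212 -0.27870075] tool [-2.52 -1.28] free r [-3.08 -1.01]
in 60 [ 0.54896143 -0.27951992  0.01378394] [ 0.54894905 -0.27958169] tool [ 2.23 -0.65] free r [ 2.29 -0.66]
out 38 [ 0.54871161 -0.27951082  0.0237108 ] [ 0.54864285 -0.27922571] tool [ 2.45 -1.06] free r [ 2.21 -0.9 ]
188 [150, 141, 262, 190, 626, 674, 761, 765, 734, 442, 217, 155, 143, 148, 150, 150] 54.2 [ 0.5482 -0.2845]
189 [151, 146, 183, 130, 458, 496, 630, 677, 566, 270, 125, 142, 146, 147, 150, 150] 53.6 [ 0.5477 -0.2858]
190 [149, 148, 136, 117, 473, 525, 507, 507, 526, 259, 116, 142, 149, 147, 149, 146] 53.8 [ 0.5473 -0.2869]
191 [151, 149, 142, 126, 399, 438, 365, 388, 425, 224, 124, 143, 142, 149, 147, 140] 109.8 [ 0.5524 -0.2731]
192 [146, 146, 142, 175, 269, 298, 276, 438, 378, 314, 262, 165, 138, 148, 143, 128] 113.8 [ 0.5525 -0.273 ]
193 [145, 143, 185, 226, 260, 281, 305, 387, 346, 346, 460, 325, 167, 137, 127, 226] 116.2 [ 0.5524 -0.2732]
194 [145, 156, 242, 263, 266, 273, 306, 320, 327, 334, 410, 406, 257, 136, 209, 379] 119.6 [ 0.5524 -0.2732]
195 [324, 231, 252, 260, 265, 271, 283, 318, 333, 333, 338, 370, 309, 364, 413, 396] 122.0 [ 0.5523 -0.2735]
196 [336, 271, 250, 254, 264, 273, 274, 285, 322, 336, 340, 337, 449, 394, 379, 360] 125.5 [ 0.5523 -0.2734]
197 [344, 275, 249, 257, 267, 271, 276, 273, 321, 339, 345, 343, 348, 343, 351, 354] 129.9 [ 0.5524 -0.273 ]
198 [360, 278, 246, 259, 265, 274, 277, 275, 286, 332, 300, 332, 260, 307, 351, 351] 131.2 [ 0.5522 -0.2735]
199 [336, 262, 247, 261, 267, 273, 276, 273, 267, 285, 268, 278, 247, 302, 340, 339] 134.9 [ 0.5523 -0.2733]
```

```bash
sed -e "s/'wrist'+n/'scene'+n/" -e "s/<.0025/<.004/" -e "s/\.549,-\.279/.546,-.280/" m2.py > m2s.py
python3 m2s.py 6 "[.5508,-.2768,.2178]" "[2.5867,1.78255,.0004]"
python3 m2s.py 5 "[.5508,-.2768,.2178]" "[2.5867,1.78255,.0004]"
python3 - <<'E'
from h import *
from scipy.optimize import least_squares
tcp=np.array([.5508,-.2768,.2178]);R=cv2.Rodrigues(np.array([2.5867,1.78255,.0004]))[0]
im,d,P=load('scene7');W=cloud(d,P);L=(W-tcp)@R*1000
m=(d>0)&(L[...,2]>50)&(L[...,2]<107)&(np.hypot(L[...,0],L[...,1])<16);p=L[m];print(len(p))
print(least_squares(lambda q:np.hypot(p[:,0]-q[0]-q[2]*(p[:,2]-80),p[:,1]-q[1]-q[3]*(p[:,2]-80))-6,[0,0,0,0],loss='soft_l1').x)
# pixel edges of rod by width, per row
v,u=np.nonzero(m)
for r in range(v.min(),v.max()+1,4):
    k=u[v==r]; print(r,k.min(),k.max(),im[r,k.min()-3:k.max()+4].sum(1).tolist())
E
```

```text
in 67 [ 0.54626666 -0.27852199  0.01332359] [ 0.54632543 -0.27851834] tool [-3.21 -3.61] free r [-3.24 -3.66]
out 45 [ 0.5465638  -0.2788467   0.02368349] [ 0.54630717 -0.27860102] tool [-3.3  -3.59] free r [-3.43 -3.27]
in 72 [ 0.54634253 -0.2784176   0.01331963] [ 0.54629658 -0.27837225] tool [-3.09 -3.68] free r [-3.11 -3.63]
out 43 [ 0.54664288 -0.27904867  0.02356852] [ 0.54630915 -0.27867528] tool [-3.37 -3.56] free r [-3.6  -3.12]
99
[-2.01121145e+00 -1.15100153e+00  6.42286384e-05 -8.70006760e-04]
210 329 329 [159, 151, 134, 164, 239, 274, 282]
214 329 334 [122, 126, 123, 153, 235, 273, 286, 284, 272, 197, 135, 138]
218 329 334 [120, 124, 115, 168, 242, 278, 284, 284, 277, 201, 140, 139]
222 329 334 [126, 176, 256, 288, 275, 278, 289, 285, 270, 285, 321, 303]
226 329 334 [599, 584, 525, 386, 276, 277, 290, 284, 265, 316, 350, 359]
```

Request:
jog_arm([
  [[-1, -1, 0], [0, 0, 0], 5],
  [[0, 0, 0], [0, 0, 0], 5],
  [[0, 0, 5], [0, 0, 0], 5],
  [[0, 0, 7], [0, 0, 0], 5],
  [[0, 0, 6], [0, 0, 0], 5],
  [[0, 0, 3], [0, 0, 0], 5],
  [[0, 0, 0], [0, 0, 0], 5],
  [[0, 0, 0], [0, 0, 0], 5],
])

```text
t: 14.85
tcp_pos: [0.5494, -0.2775, 0.1966]
eef_rot: [-2.587, -1.782, 0.0]
wrist_force: [-0.6, 0.0, -0.7]
finger_gap: 0.0234
```

```bash
python3 m.py 8
python3 - <<'E'
from h import *
o=get_obs();print(list(o['tcp_pos']),list(o['eef_rot']))
import subprocess
subprocess.run(['python3','m2.py','8',str([float(x) for x in o['tcp_pos']]),str([float(x) for x in o['eef_rot']])])
E
```

```text
14.85 [ 0.54943138 -0.27746564  0.19655979] [-2.58689399e+00 -1.78243771e+00  2.59465287e-04] [-0.57198435  0.00942821 -0.74410843] 0.023427956581992662
tool z [-1.81141061e-04 -2.82410138e-05 -9.99999983e-01]
rod tool xy [-2.14830486 -0.33637332  0.0028742   0.00254965] 240 tip [-2.06207881 -0.25988382]
ring z 0.09279186839328724
outer [322.7 199.2] [12.2 14.6] [ 0.54829755 -0.28010941  0.093     ] tool [-2.8600e+00 -1.0000e-01  1.0356e+02]
outer [321.8 197.5] [42.1 49.1] [ 0.54805561 -0.27823289  0.093     ] tool [ -1.2   -1.   103.56]
in 52 [ 0.54879552 -0.27941364  0.0137406 ] [ 0.54870576 -0.27961522] tool [-2.25 -0.13] free r [-2.03 -0.11]
out 29 [ 0.54882695 -0.27969307  0.02345157] [ 0.54874576 -0.27900741] tool [-1.67 -0.31] free r [-2.28  0.01]
[np.float64(0.5495859073781649), np.float64(-0.2775419971912994), np.float64(0.19686102993126606)] [np.float64(2.5866344226873075), np.float64(1.7823362284144832), np.float64(0.000330949347952393)]
```

View pics/wrist8c.png

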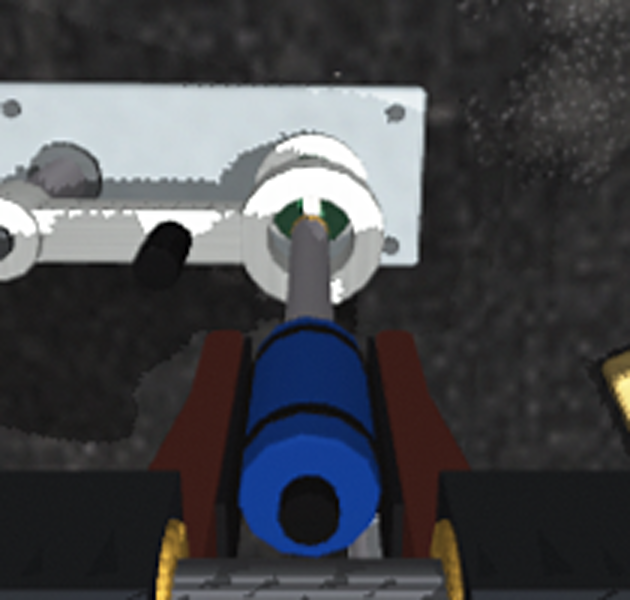

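View pics/scene8c.png

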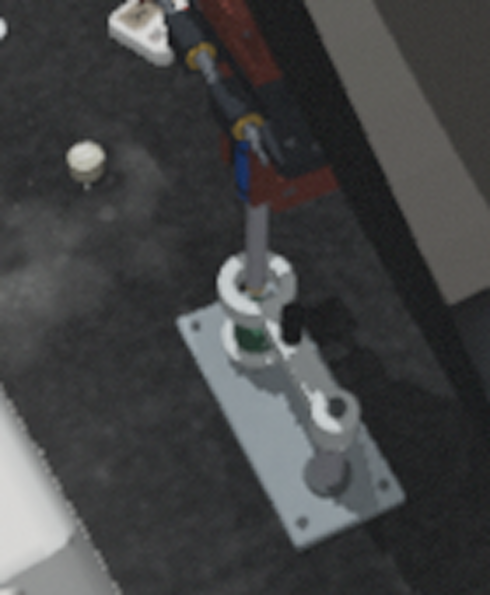

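The wrist view shows the rod centred, with ring centre at (-2.15, -0.1) and rod at (-2.06, -0.26) mm in tool axes. I'll lower further.

Request:
jog_arm([
  [[0, 0, 4], [0, 0, 0], 5],
  [[0, 0, 5], [0, 0, 0], 5],
  [[0, 0, 5], [0, 0, 0], 5],
  [[0, 0, 4], [0, 0, 0], 5],
  [[0, 0, 2], [0, 0, 0], 5],
  [[0, 0, 0], [0, 0, 0], 5],
  [[0, 0, 0], [0, 0, 0], 5],
  [[0, 0, 0], [0, 0, 0], 5],
])

```text
t: 15.75
tcp_pos: [0.5495, -0.2775, 0.1768]
eef_rot: [2.587, 1.782, 0.0]
wrist_force: [0.2, 0.2, -1.0]
finger_gap: 0.0236
```

```bash
python3 m.py 9
python3 - <<'E'
from h import *
o=get_obs()
import subprocess
subprocess.run(['python3','m2.py','9',str([float(x) for x in o['tcp_pos']]),str([float(x) for x in o['eef_rot']])])
im,d,P=load('wrist9');W=cloud(d,P);H=W[...,2]
m=(abs(H-.056)<.008)&(np.hypot(W[...,0]-.549,W[...,1]+.279)<.016);print('face',m.sum(),np.median(H[m]),np.percentile(H[m],[20,80]))
m=(H>o['tcp_pos'][2]+.03)&(H<o['tcp_pos'][2]+.05)&(np.hypot(W[...,0]-o['tcp_pos'][0],W[...,1]-o['tcp_pos'][1])<.014);
print('head top band',np.percentile(H[m],[5,50,95])-o['tcp_pos'][2])
im,d,P=load('scene9');cv2.imwrite('pics/scene9d.png',cv2.resize(im[195:265,295:375],None,fx=7.5,fy=7.5,interpolation=cv2.INTER_CUBIC)[:,:,::-1])
E
```

```text
15.75 [ 0.54954241 -0.27750282  0.1768317 ] [2.58670414e+00 1.78238774e+00 2.95414894e-04] [ 0.15612916  0.21545454 -1.0155867 ] 0.023648956985576456
tool z [ 3.04783106e-04 -1.10836685e-04 -9.99999947e-01]
rod tool xy [-2.10205887 -0.27397465  0.00511239  0.00263224] 163 tip [-1.94868714 -0.19500754]
ring z 0.0927741968727756
outer [323.  212.9] [16.3 29.2] [ 0.54624768 -0.28655966  0.093     ] tool [-9.64  0.12 83.83]
outer [321.5 203.7] [44.8 52.7] [ 0.54812749 -0.27795481  0.093     ] tool [-0.93 -1.19 83.83]
in 51 [ 0.54878119 -0.27945666  0.01370011] [ 0.54871173 -0.27970913] tool [-2.44 -0.03] free r [-2.18 -0.05]
out 29 [ 0.54884644 -0.27952106  0.02348355] [ 0.54862612 -0.27894155] tool [-1.76 -0.38] free r [-2.22  0.03]
face 135 0.05404953086462427 [0.05362518 0.05452331]
head top band [0.03214759 0.03913303 0.04578456]
```

View pics/scene9d.png

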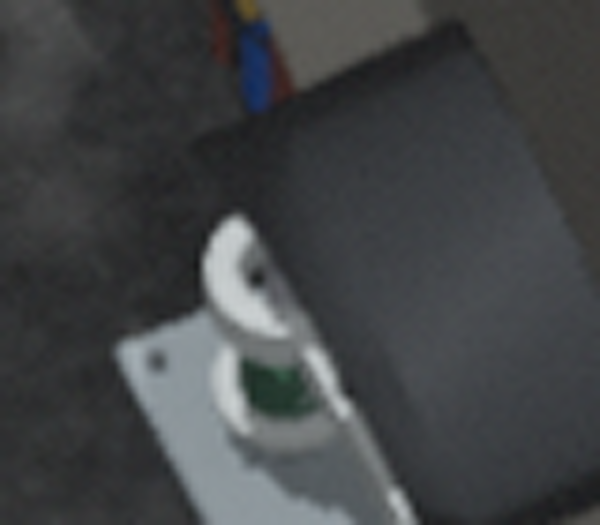

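View pics/wrist9c.png

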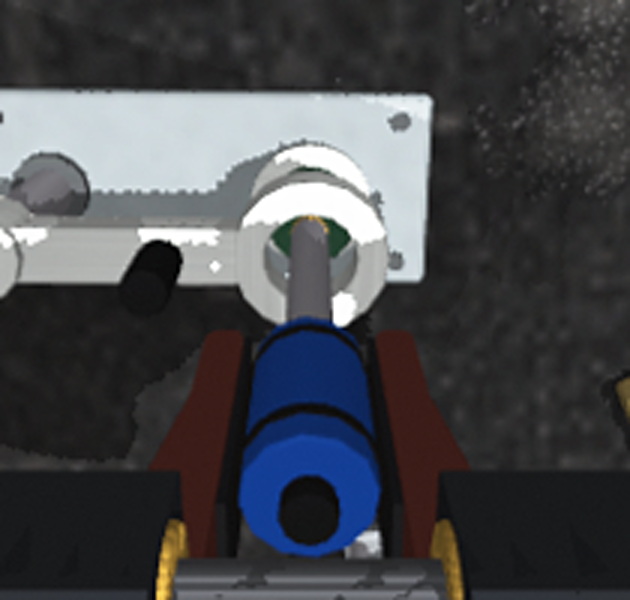

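Request:
jog_arm([
  [[0, 0, 3], [0, 0, 0], 5],
  [[0, 0, 2], [0, 0, 0], 5],
  [[0, 0, 0], [0, 0, 0], 5],
  [[0, 0, 0], [0, 0, 0], 5],
  [[0, 0, 0], [0, 0, 0], 5],
  [[0, 0, 0], [0, 0, 0], 5],
  [[0, 0, 0], [0, 0, 0], 5],
  [[0, 0, 0], [0, 0, 0], 5],
])

```text
t: 16.65
tcp_pos: [0.5495, -0.2774, 0.1717]
eef_rot: [2.587, 1.783, 0.0]
wrist_force: [-0.4, 0.1, -2.2]
finger_gap: 0.0236
```

```bash
python3 m.py 10
python3 - <<'E'
from h import *
o=get_obs();print(o['qd'].round(4),o['tcp_pos'][2]-.1107-.0543)
import subprocess
subprocess.run(['python3','m2.py','10',str([float(x) for x in o['tcp_pos']]),str([float(x) for x in o['eef_rot']])])
im,d,P=snap('top','top10')
E
```

```text
16.65 [ 0.54947717 -0.27742826  0.17169183] [2.58682247e+00 1.78252298e+00 9.53149418e-05] [-0.44844645  0.10626884 -2.17159045] 0.02355554037856192
tool z [ 1.01055700e-04 -3.97095984e-05 -9.99999994e-01]
rod tool xy [-2.14148013e+00 -4.30068233e-01  2.88414433e-03 -1.34258873e-03] 140 tip [-2.0549558  -0.47034589]
ring z 0.09277815298781712
outer [322.9 212.5] [16.  25.3] [ 0.54681888 -0.28434831  0.093     ] tool [-7.410e+00 -3.000e-02  7.869e+01]
outer [321.6 205.6] [45.2 53.9] [ 0.54808139 -0.27784533  0.093     ] tool [-0.89 -1.16 78.69]
in 52 [ 0.54887647 -0.27947734  0.01381943] [ 0.54884338 -0.27961268] tool [-2.28  0.24] free r [-2.14  0.22]
out 27 [ 0.54866423 -0.27951865  0.0235967 ] [ 0.54862403 -0.27895051] tool [-1.74 -0.2 ] free r [-2.26  0.04]
[-0.0006  0.0009  0.0004  0.0007 -0.0002 -0.0011 -0.001 ] 0.006637327907119628
this script no longer has the robotException ignored in: <_io.TextIOWrapper mode='rw' encoding='UTF-8'>
Traceback (most recent call last):
BrokenPipeError: [Errno 32] Broken pipe
```

View pics/wrist10c.png

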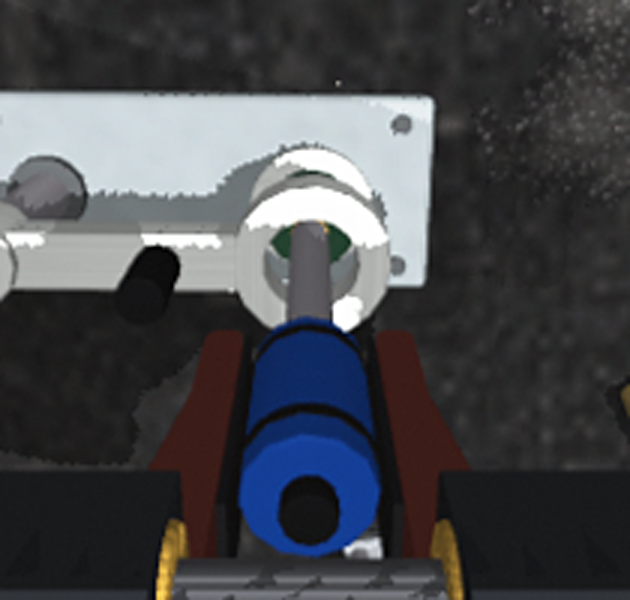

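The rod is centred within about 0.6 mm, the tip is about 6.6 mm above the specimen, and the arm is still. The last top picture failed because a nested script took over the robot link. It isn't needed, so I'm handing in.

```bash
python3 -c "
from workcell import get_obs,job_done
o=get_obs();print(o['t'],o['tcp_pos'],o['finger_gap'],o['wrist_force']);print(job_done())"
```

```text
16.75 [ 0.54943111 -0.2773977   0.17163733] 0.024219525962316746 [-0.56685665 -0.85750377 -0.55349899]
the job is handed in; nothing more can be done
None
```

I swung the guide arm home, lifted the probe out of its holder and lowered its rod through the ring. The job is handed in at 16.75 s; the interface reports no verdict.

**Guide arm:** I pushed it by the pin until the position stopped changing while the force rose from 3 to 8 N. The top camera then showed the ring over the specimen, within about 1 mm of its measured position.

**Last checks (wrist camera):**
- **Centring:** the rod was about 0.1 mm off the ring axis in tool x and 0.3 to 0.7 mm in tool y, against the 5 mm allowed.
- **Upright:** the tilt measured under 0.005 rad.
- **Height:** the tip was about 6.6 mm above the specimen, taking the specimen's upper face as 54.3 mm above the worktop.
- **Hold:** the fingers were closed on the head (24 mm), the joints were almost still, and the wrist force was under 2.5 N throughout the lowering, with no sign of contact.

**Disagreements and gaps:**
- The top and wrist cameras differed by about 2.8 mm in absolute position. The scene camera put the rod up to 2 mm further off in tool y. I relied on the wrist camera, which sees the rod and ring together at close range.
- The final top-camera picture failed because of an error in my script. I never went near the clay block, cream sample or red sample, and the earlier pictures showed them in place. I did not check them again at the very end.

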